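# Arm the air supply under its guard

## Task

Switch on the carving handpiece's air supply at the grey switch box: with a finger, lift the hinged red guard by its front lip, push the toggle underneath all the way over to the guard's hinge side while the guard is up, then draw the finger out so that the guard drops shut again. Do not force anything, and leave the mallet, the two steel tools and the stone sample where they are.

Things in the scene. Friction and masses are not known exactly. Their poses are not given: they have to be found in the camera images.
- switch_box: Grey steel box fixed to the bench, 100 (x) x 104 (y) x 80 (z) mm on a 130 x 124 x 5 mm foot plate. Origin: centre of its underside; z up; its front looks to its own -x (away from the robot, within 0.5 rad). Its top (the deck) is 80 mm above the bench, its front face at x = -50 mm, the guard's hinge line along y at x = +16 mm and 86 mm high, the toggle's pivot at x = -22, y = 0, 80 mm high.
- guard (a joint): Guard's hinge angle, rad: 0 shut, growing as its front swings up and back over the hinge, towards the robot, at most 1.4. Its weight (about 120 g) and a light spring always shut it when let go (about 0.7 N under the lip lifts it), so it must be kept up while the toggle is pushed.
- guard_lip (a point): Middle of the front edge of the guard's lip, on its underside: 92 mm in front of the hinge line, 3 mm below it when shut (83 mm above the bench). The lip is flat, 60 mm wide, 4 mm thick, juts 22 mm from the foot of the guard's front wall and overhangs the box's front face by 26 mm, with free space below.
- guard_hinge (a point): Middle of the guard's hinge line, fixed on the box. The guard is a hollow red hood, open below, of 3 mm sheet: 81 mm wide (75 inside, along y), its front wall 70 mm in front of the hinge, its top 45 mm above the hinge line, its lower edges 3 mm above the deck when shut.
- toggle (a joint): Toggle angle, rad: 0 = off, leaning 0.45 rad to the box's front; 0.9 = on, leaning 0.45 rad to the back (box +x, the hinge side), both at hard stops. It stays where it is left; turning it takes about 0.06 N m (2 to 3 N at 25 mm above the deck). Starts off, within 0.08.
- toggle_tip (a point): Centre of the 12 mm black ball on the end of the bare metal toggle, a rod of 9 mm diameter; 36 mm from the pivot.
- mallet: Round beech carving mallet standing upright on its head, 90 mm across, 220 mm tall. Origin: centre of its foot. Bystander.
- stone: Grey limestone sample block, 100 x 80 x 60 mm. Origin: centre of its underside. Bystander.
- point_tool: Steel point tool lying on the bench along its own x (point to +x), 184 mm long, 16 mm thick. Origin: on the bench, near its middle. Bystander.
- claw_tool: Steel claw tool with four worn teeth lying along its own x (teeth to +x), about 180 mm long, 28 mm wide at the teeth, 16 mm thick. Origin: on the bench, near its middle. Bystander.
Things that resemble listed ones, but are neither listed nor needed, are in the scene too. Leave any green, pink or yellow look-alike of the switch_box alone.

How it is judged:
By the outcome, as a careful person would: the job done as asked, in the order asked, and still so for the second after the job is handed in, with the robot touching nothing.
It also fails if it takes over 43 s, if anything falls off the work surface, if the arm or the gripper's body presses on something with over 40 N, if the wrist force passes 120 N, or if a joint passes its speed limit or range.

## Robot

A 6-joint arm with a two-finger parallel gripper is mounted at the origin on the work surface. World frame = base frame: x ahead of the robot, y to its left, z up, the work surface at z = 0. Lengths are in mm, angles in degrees, forces in N, time in s.
With the tool pointing down it reaches from about 375 to 975 mm from the base axis. Payload 3.8 kg.
Tool frame: the origin (TCP) lies midway between the tips of the shut fingers; the grasp point (between the pads) lies env.grasp_offset behind it (env.grasp_offset is the distance from the TCP to the grasp point, in mm); z points along the fingers, y is the line along which they close (so a half turn about z gives the same grasp; the last joint's range is limited). The gripper opens to 88 mm and grips with 3 to 60 N. Pads are 18 mm wide; open, the fingers measure 123 mm over their backs; the gripper's body (75 mm by 187 mm) begins 45 mm behind the grasp point.
Start: joints at [-2.114, 15.12, 91.902, -0, 72.978, -2.114], TCP at [674.995, -0.002, 238.706] pointing down, gripper open.
Joint ranges: [-150.88, 150.88], [-54.13, 125.18], [17.81, 147.31], [-75.09, 255.09], [0, 152.58], [-146.25, 146.25]. Speed limits (degrees/s): [147.25, 147.25, 180, 180, 180, 180].

## Interface

Orientations are given as [roll, pitch, yaw] about the fixed x, y, z axes, in that order (R = Rz(yaw) Ry(pitch) Rx(roll)).
In Python, from rig import env, cams gives the robot as it stands.
- The arm moves only by the tool carry_out, never from a script. Its argument "commands" is text: rows parted by semicolons, each of 7 numbers parted by spaces: the finger opening in m, from 0 to 0.0881, then the shift along the tool's x, y, z in m, then the turn, a rotation vector about the tool's x, y, z in rad. A call has 1 to 20 rows; each row shifts and turns the commanded pose from where the row before left it, along the tool's axes as they then stand; what a row does not reach is not made up. A row lasts 1/12 s, in which the tool goes at most 41.7 mm and 7.16 degrees, less where a joint would pass 70% of its speed; a pose out of reach is approached as far as the arm can. A call is refused whole if a number of a shift passes 0.0417 or a number of a turn 0.125, either way. A call with a gripper value outside its range is refused whole. The fingers move at their own pace and stop on an object; "squeeze" is the grip in N (left out, the last holds). Time passes only in rows, so rows that do not move let the fingers close. It gives the time, the measured TCP pose, the force, the opening and the grip force at its end, in the units of the state.
- env.sense(): the state, without advancing time (a new reading comes with each control period).
- cams.capture(name): name is "scene" or "side" or "wrist"; returns a dict with "img" (384x512x3 uint8, blue, green, red), "range_z" (384x512 float32, mm along the optical axis (not along the pixel's ray), 0 where there is no reading), "vertical_fov" (degrees; the focal length in pixels is half the picture's height over the tangent of half this angle, whatever the lens; pixels are square), "cx", "cy" (the principal point, pixels), "R" (3x3) and "t" (3): a world point X has camera coordinates R X + t. Camera axes: x right, y down, z forward; pixel columns grow to the right and rows downward; lengths in mm; the calibration is good to about 2 mm. A picture is of the moment at which its call begins.
- env.sign_off(): hands the job in; it is judged then, once.
The state is a dict: "time_s": time; "joint_positions": joint angles; "qvel": joint speeds; "effort": joint torques, N m; "eef_pos": TCP position; "ee_rot": TCP orientation; "ft_force": force on the tool from outside, world axes, zero at the start; "torque": the same for the moment, N m; "grip_width": opening from 0.0 (shut) to 1.0 (fully open); "grasp_force": force on a finger pad.
Only numpy, scipy, OpenCV 4.12 (cv2) and the standard library are available. Lean on these libraries where they do the work, as an engineer would, in place of code of your own. Each camera call takes 0.05 s, during which the arm holds its last target. There are 200 camera calls.

## Working session

There is one attempt and no reset: what is moved stays moved. The work goes in short steps, Python scripts to look and compute and a tool call to move; the robot and the scene stay as the last step left them, time stands still between calls to the robot, and variables do not carry over. Pictures are saved under pics/ and viewed, at most 10 in all, crops included, and the job is handed in when it is done.

Besides the shell and the picture viewer there is one more tool, called after ">>>" in YAML: its name, and indented under it one key for each argument. carry_out: Moves the arm, as the interface text tells. Its arguments: {"type":"object","properties":{"commands":{"type":"string"},"squeeze":{"type":"number"}},"required":["commands"]}

```bash
ls; mkdir -p pics
cat > h.py <<'E'
import numpy as np, cv2
from rig import env, cams
def cap(n):
    c=cams.capture(n); c['f']=192/np.tan(np.radians(c['vertical_fov'])/2); c['R']=np.array(c['R']); c['t']=np.array(c['t']); return c
def cloud(c):
    z=c['range_z']; v,u=np.mgrid[:384,:512]
    P=np.stack([(u-c['cx'])*z/c['f'],(v-c['cy'])*z/c['f'],z],-1)
    X=(P-c['t'])@c['R']; X[z==0]=np.nan; return X
E
python3 - <<'E'
from h import *
ims=[]
for n in ('scene','side'):
    c=cap(n); ims.append(c['img']); np.savez(n,**c)
    X=cloud(c); hsv=cv2.cvtColor(c['img'],cv2.COLOR_BGR2HSV)
    m=(((hsv[...,0]<8)|(hsv[...,0]>172))&(hsv[...,1]>130)&(hsv[...,2]>50)).astype(np.uint8)
    k,l,s,ce=cv2.connectedComponentsWithStats(m)
    print(n,-c['R'].T@c['t'])
    for i in range(1,k):
        if s[i,4]>60:
            p=X[l==i]; print(s[i],ce[i],np.nanpercentile(p,[2,50,98],axis=0).round().tolist())
    cv2.imwrite(f'pics/{n}.png',c['img'])
print(env.sense(),env.grasp_offset)
E
```

```text
pics
scene [1291.82510918   72.85087703  645.96188646]
[ 272  182   39   39 1131] [291.2979664 200.622458 ] [[523.0, 63.0, 86.0], [582.0, 108.0, 125.0], [610.0, 150.0, 134.0]]
side [ -75.058424   -629.62685169  942.24161657]
[224 155  35  31 770] [241.71298701 169.56493506] [[513.0, 59.0, 91.0], [543.0, 95.0, 130.0], [593.0, 145.0, 135.0]]
{'time_s': 0.1, 'joint_positions': array([-2.11442778e+00,  1.51656875e+01,  9.19704213e+01,  3.61574301e-04,
        7.29776874e+01, -2.11624334e+00]), 'qvel': array([-0.00840814, -0.04118122, -0.14043774,  0.00029347, -0.02478504,
        0.04671209]), 'effort': array([ 2.09863060e-04, -5.03614998e+01, -3.58072400e+01,  7.29403482e-02,
        2.32994242e-02, -8.27531630e-05]), 'eef_pos': array([6.74381515e+02, 2.05247495e-02, 2.37530916e+02]), 'ee_rot': array([-1.79886294e+02, -4.54743743e-03,  9.00017049e+01]), 'ft_force': array([ 0.78036674,  0.66931187, -0.2974458 ]), 'torque': array([0.02959147, 0.02676948, 0.00965105]), 'grasp_force': 0.0, 'grip_width': 1.0023380436110179} 18.700000000000003
```

View pics/scene.png

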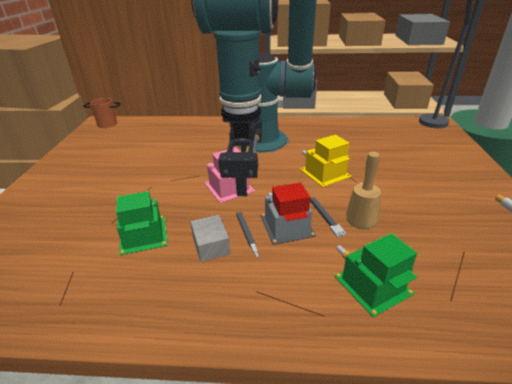

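View pics/side.png

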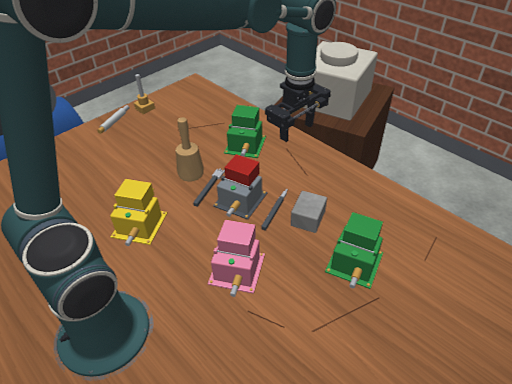

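The scene view shows the grey box with its red guard at about (290,210), its front towards the scene camera (world +x). The mallet is at (365,195), the tools at (247,233) and (327,215), and the stone at (210,237). The side view shows the red guard at (242,168) from behind.

Run:
```python
from h import *
T=[];L=[];G=[]
for n in ('scene','side'):
    c=dict(np.load(n+'.npz')); X=cloud(c); hsv=cv2.cvtColor(c['img'],cv2.COLOR_BGR2HSV)
    m=((hsv[...,0]<8)|(hsv[...,0]>172))&(hsv[...,1]>130)&(hsv[...,2]>50)
    near=(np.hypot(X[...,0]-570,X[...,1]-105)<110)
    p=X[m&near]; top=p[p[:,2]>127]
    print(n,'top',len(top),np.median(top[:,2]),cv2.minAreaRect(top[:,:2].astype(np.float32)))
    T.append(top); L.append(p[(p[:,2]<89)&(p[:,2]>78)])
    print('lip',len(L[-1]), L[-1].round()[:12].tolist())
    g=X[near&(hsv[...,1]<70)]; f=g[(g[:,2]>12)&(g[:,2]<68)]
    print('grey',len(f),np.percentile(f,[2,50,98],axis=0).round().tolist())
    G.append(f)
top=np.vstack(T); print('both',cv2.minAreaRect(top[:,:2].astype(np.float32)))
np.save('grey.npy',G[0])
# front wall of guard, scene, z 95..122 & front face of box: fit x=a*y+b robustly
c=dict(np.load('scene.npz')); X=cloud(c); hsv=cv2.cvtColor(c['img'],cv2.COLOR_BGR2HSV)
m=((hsv[...,0]<8)|(hsv[...,0]>172))&(hsv[...,1]>130)
p=X[m&(np.hypot(X[...,0]-570,X[...,1]-105)<110)]
fw=p[(p[:,2]>98)&(p[:,2]<124)]
for nm,q in(('wall',fw),('box',G[0])):
    for s in range(6):
        A=np.c_[q[:,1],np.ones(len(q))]; s_=np.linalg.lstsq(A,q[:,0],rcond=None)[0]; r=q[:,0]-A@s_
        q=q[np.abs(r)<max(4,np.median(abs(r))*2.5)]
    print(nm,len(q),'yaw',np.degrees(np.arctan(-s_[0])),s_,q[:,1].min(),q[:,1].max(),np.std(r))
cv2.imwrite('pics/crop.png',cv2.resize(c['img'][140:280,180:420],None,fx=3.3,fy=3.3,interpolation=cv2.INTER_CUBIC))
```

```text
scene top 539 131.82862112403097 ((556.2724609375, 105.28445434570312), (74.06456756591797, 81.45547485351562), 17.9216251373291)
lip 147 [[577.0, 147.0, 88.0], [582.0, 128.0, 88.0], [581.0, 136.0, 88.0], [580.0, 139.0, 87.0], [582.0, 141.0, 89.0], [580.0, 144.0, 88.0], [578.0, 147.0, 86.0], [579.0, 149.0, 87.0], [586.0, 118.0, 89.0], [585.0, 123.0, 88.0], [585.0, 126.0, 88.0], [584.0, 128.0, 87.0]]
grey 694 [[523.0, 7.0, 13.0], [584.0, 96.0, 38.0], [606.0, 160.0, 65.0]]
side top 446 132.2604362667318 ((556.1741333007812, 105.04714965820312), (74.02268981933594, 82.6354751586914), 18.76214027404785)
lip 2 [[515.0, 139.0, 86.0], [530.0, 84.0, 88.0]]
grey 538 [[477.0, 4.0, 12.0], [503.0, 58.0, 41.0], [603.0, 130.0, 67.0]]
both ((556.281982421875, 105.25493621826172), (74.06456756591797, 83.21495819091797), 17.9216251373291)
wall 248 yaw 17.268302070440814 [-3.10858518e-01  6.24494573e+02] 76.64236756089537 153.7723842938331 1.277743984958299
box 516 yaw 17.045976461032975 [-3.06608343e-01  6.19660969e+02] 64.58211209433217 162.24504537090655 1.2354448256443344
```

View pics/crop.png

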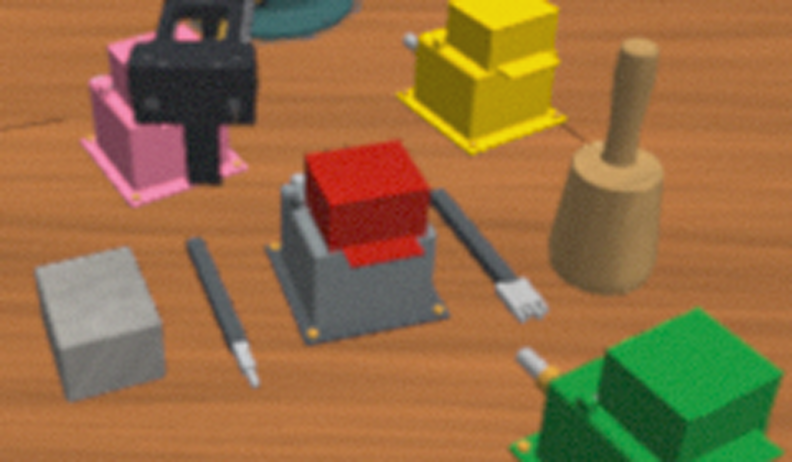

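The crop confirms the red guard on the grey box at about (365,205) with its lip at (385,250), facing the camera. The yaw is about 17°, and the wall-to-face offset of 3.8 mm matches the expected 4 mm. Next I check neighbours against the gripper body.

```bash
cat >> h.py <<'E'
Y=np.radians(17.2); F=np.array([np.cos(Y),np.sin(Y)]); W=np.array([-np.sin(Y),np.cos(Y)]); O=np.array([537.3,99.3])
def box(p):  # world -> (forward of box origin, lateral(left seen from robot), z)
    d=np.asarray(p)[...,:2]-O; return np.stack([d@F,d@W,np.asarray(p)[...,2]],-1)
E
python3 - <<'E'
from h import *
for n in('scene','side'):
    c=dict(np.load(n+'.npz')); X=cloud(c); B=box(X); hsv=cv2.cvtColor(c['img'],cv2.COLOR_BGR2HSV)
    g=(hsv[...,0]>50)&(hsv[...,0]<75)&(hsv[...,1]>120)
    k,l,s,_=cv2.connectedComponentsWithStats(g.astype(np.uint8))
    for i in range(1,k):
        if s[i,4]>200: print(n,'green',s[i],np.nanpercentile(B[l==i],[2,50,98],axis=0).round().tolist(), np.nanmin(B[(l==i)&(X[...,2]>40)],axis=0).round())
    # all points above 30mm with l in -130..130, f in 60..450
    m=(B[...,2]>20)&(B[...,2]<240)&(abs(B[...,1])<150)&(B[...,0]>58)&(B[...,0]<450)
    q=B[m]
    H,xe,ye=np.histogram2d(q[:,0],q[:,1],bins=[range(50,451,25),range(-150,151,25)]); print(H.astype(int))
    m=(hsv[...,0]>8)&(hsv[...,0]<25)&(B[...,2]>100)&(B[...,2]<225)&(abs(B[...,1])<250)&(abs(B[...,0])<150)
    print('mallet',np.percentile(B[m],[2,50,98],axis=0).round().tolist() if m.any() else 0)
E
```

```text
scene green [ 116  191   51   64 2421] [[-83.0, -442.0, 5.0], [-16.0, -389.0, 83.0], [6.0, -339.0, 133.0]] [-112. -445.   40.]
scene green [ 335  234   82   83 4138] [[221.0, 66.0, 5.0], [290.0, 101.0, 83.0], [322.0, 176.0, 133.0]] [210.  65.  40.]
[[  0   1   0   0   8  45  44  13   0   0   0   0]
 [  0   0   0   0   3  11   8   1   0   0   0   0]
 [  0   0   0   0   0   0   0   0   0   0   0   0]
 [  0   0   0   0   0   0   0   0   0   0   0   0]
 [  0   0   0   0   0   0   0   0   2  43   0   0]
 [  0   0   0   0   0   0   0   0   0  39   0   0]
 [  0   0   0   0   0   0   0   0  58  48  13   0]
 [  0   0   0   0   0   0   0   0 200  74  43  67]
 [  0   0   0   0   0   0   0   0  64 423 101 103]
 [  0   0   0   0   0   0   0   0   0 477 116 133]
 [  0   0   0   0   0   0   0   0   0 263 405 279]
 [  0   0   0   0   0   0   0   0   0   0  19  20]
 [  0   0   0   0   0   0   0   0   0   0   0   0]
 [  0   0   0   0   0   0   0   0   0   0   0   0]
 [  0   0   0   0   0   0   0   0   0   0   0   0]
 [  0   0   0   0   0   0   0   0   0   0   0   0]]
mallet [[9.0, 179.0, 101.0], [43.0
[... 478 characters left out ...]
0   0   0   0]
 [  0   0   0   0   0   0   0   0   0  26   0   0]
 [  0   0   0   0   0   0   0   0   0  33   1  62]
 [  0   0   0   0   0   0   0   0  58 106 116  70]
 [  0   0   0   0   0   0   0   0  34  86 123 119]
 [  0   0   0   0   0   0   0   0  10  63  27  29]
 [  0   0   0   0   0   0   0   0   0  74  34  28]
 [  0   0   0   0   0   0   0   0   0  26  21   6]
 [  0   0   0   0   0   0   0   0   0   0   0   0]
 [  0   0   0   0   0   0   0   0   0   0   0   0]
 [  0   0   0   0   0   0   0   0   0   0   0   0]
 [  0   0   0   0   0   0   0   0   0   0   0   0]
 [  0   0   0   0   0   0   0   0   0   0   0   0]]
mallet [[-2.0, 35.0, 102.0], [24.0, 204.0, 126.0], [59.0, 239.0, 220.0]]
```

>>> carry_out:
  commands: "0 0.033 -0.003 -0.008 0 0 0;0 0.033 -0.003 -0.008 0 0 0;0 0.033 -0.003 -0.008 0 0 0;0 0.033 -0.003 -0.008 0 0 0;0 0 0 0 0 0 0.1155;0 0 0 0 0 0 0.1155;0 0 0 0 0 0 0.1155;0 0 0 0 0 0 0.1155;0 0 0 0 0 0 0.1155;0 0 0 0 0 0 0.1155;0 0 0 0 0 0 0.1155;0 0 0 0 0 0 0.1155;0 0 0 0 0 0 0.1155;0 0 0 0 0 0 0.1155;0 0 0 0 0 0 0.1155;0 0 0 0 0 0 0;0 0 0 0 0 0 0"

```text
time_s: 1.52
eef_pos: [662.7, 131.9, 270.1]
ee_rot: [-180.0, 0.1, 17.4]
ft_force: [0.1, -0.5, -0.3]
grip_width: 0.006
grasp_force: 0.0
```

>>> carry_out:
  commands: "0 0 0 0 0 -0.1122 0;0 0 0 0 0 -0.1122 0;0 0 0 0 0 -0.1122 0;0 0 0 0 0 -0.1122 0;0 0 0 0 0 -0.1122 0;0 0 0 0 0 -0.1122 0;0 0 0 0 0 -0.1122 0;0 0 0 0 0 0 0;0 0 0 0 0 0 0;0 0 0 0 0 0 0"

```text
time_s: 2.35
eef_pos: [663.0, 132.0, 270.7]
ee_rot: [-179.9, 44.9, 17.3]
ft_force: [-0.7, 0.1, 1.1]
grip_width: 0.007
grasp_force: 0.0
```

```bash
cat >> h.py <<'E'
from scipy.spatial.transform import Rotation as Ro
def st():
    s=env.sense(); R=Ro.from_euler('xyz',s['ee_rot'],degrees=True).as_matrix()
    print(s['time_s'],'box f,l,z',box(s['eef_pos']).round(1),'F',s['ft_force'].round(2),'grip',round(s['grip_width'],2))
    return s,R
E
python3 - <<'E'
from h import *
s,R=st(); print(R.round(3), s['joint_positions'].round(1))
print('ideal z',-F*.7071,'y',-W)
for n in('scene',):
    c=cap(n); cv2.imwrite('pics/s2.png',cv2.resize(c['img'][60:320,130:470],None,fx=2,fy=2))
c=cap('wrist'); p=-c['R'].T@c['t']; print('wristcam in tool',R.T@(p-s['eef_pos']))
# gripper body extent from depth in tool frame
X=cloud(cap('side')); 
q=(X-s['eef_pos'])@R; hs=np.nanmin
m=(abs(q[...,0])<120)&(abs(q[...,1])<120)&(q[...,2]<5)&(q[...,2]>-150)&(X[...,2]>145)
Q=q[m]
for a in range(-150,10,15):
    k=Q[(Q[:,2]>=a)&(Q[:,2]<a+15)]
    if len(k)>3: print(a,len(k),k[:,:2].min(0).round(),k[:,:2].max(0).round())
E
```

```text
2.35 box f,l,z [129.8  -6.  270.7] F [-0.65  0.08  1.07] grip 0.01
[[ 0.676  0.297 -0.674]
 [ 0.211 -0.955 -0.209]
 [-0.706 -0.001 -0.709]] [ 11.3  44.5  56.1  -5.1 124.   82.9]
ideal z [-0.67547733 -0.20909516] y [ 0.29570805 -0.95527836]
wristcam in tool [  78.36651518    0.57490875 -146.80626681]
-150 161 [-42. -43.] [28. 17.]
-135 125 [-28. -43.] [20. 17.]
-120 224 [-41. -94.] [19. 94.]
-105 380 [-41. -92.] [32. 93.]
-90 371 [-43. -86.] [31. 86.]
-75 228 [-42. -85.] [29. 87.]
-60 66 [-16. -19.] [ 7. 18.]
-45 70 [-18. -16.] [ 8. 19.]
-30 67 [-17. -15.] [ 9. 16.]
-15 49 [-17. -16.] [ 8. 14.]
```

View pics/s2.png

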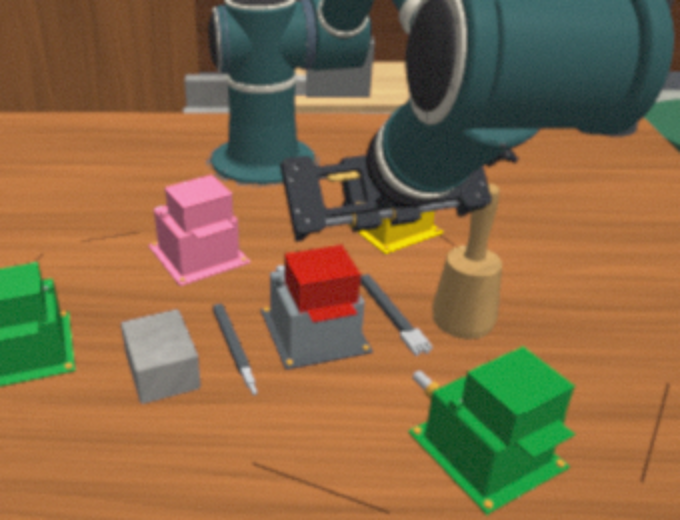

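The gripper is at (390,190), tilted 45° towards the robot and clear of everything. I'll drop in front of the box, then slide along the tool axis under the lip.

>>> carry_out:
  commands: "0 0.028 0 0.029 0 0 0;0 0.028 0 0.029 0 0 0;0 0.028 0 0.029 0 0 0;0 0.027 0 0.028 0 0 0;0 0 0 0 0 0 0;0 0 0 0 0 0 0;0 0 0 0.014 0 0 0;0 0 0 0.014 0 0 0;0 0 0 0.014 0 0 0;0 0 0 0.014 0 0 0;0 0 0 0.014 0 0 0;0 0 0 0.014 0 0 0;0 0 0 0 0 0 0;0 0 0 0 0 0 0"

```text
time_s: 3.67
eef_pos: [605.3, 113.8, 55.5]
ee_rot: [180.0, 44.7, 17.2]
ft_force: [0.5, 0.3, 0.1]
grip_width: 0.003
grasp_force: 0.0
```

Run:
```python
from h import *
s,R=st()
a=cap('scene')['img'][150:270,220:380]; b=cap('side')['img'][110:230,180:340]
cv2.imwrite('pics/s3.png',cv2.resize(np.hstack([a,b]),None,fx=2.5,fy=2.5,interpolation=cv2.INTER_CUBIC))
```

```text
3.6667 box f,l,z [69.3 -6.2 55.5] F [0.5  0.33 0.13] grip 0.0
```

View pics/s3.png

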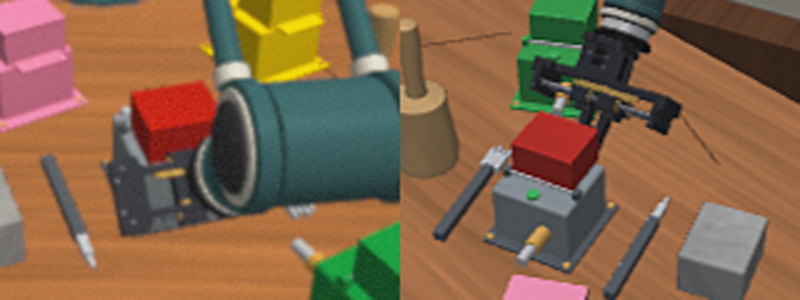

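The scene view shows the wrist low in front of the box, hiding the lip. The side view shows the gripper centred in front of the red guard at (555,140), and forces are nil. Now I lift straight up by 46 mm.

>>> carry_out:
  commands: "0 -0.004 0 -0.004 0 0 0;0 -0.004 0 -0.004 0 0 0;0 -0.004 0 -0.004 0 0 0;0 -0.004 0 -0.004 0 0 0;0 -0.004 0 -0.004 0 0 0;0 -0.004 0 -0.004 0 0 0;0 -0.004 0 -0.004 0 0 0;0 -0.004 0 -0.004 0 0 0;0 0 0 0 0 0 0;0 0 0 0 0 0 0"

```text
time_s: 4.6
eef_pos: [604.0, 113.7, 97.3]
ee_rot: [180.0, 44.9, 17.2]
ft_force: [0.7, 0.7, -0.7]
grip_width: 0.005
grasp_force: 0.5
```

Run:
```python
from h import *
s,R=st()
cs=cap('side');c=cap('scene')
X=cloud(cs);B=box(X);hsv=cv2.cvtColor(cs['img'],cv2.COLOR_BGR2HSV)
m=((hsv[...,0]<8)|(hsv[...,0]>172))&(hsv[...,1]>130)&(hsv[...,2]>50)&(abs(B[...,1])<60)&(abs(B[...,0])<120)
p=B[m]; t=p[(p[:,2]>125)&(p[:,0]<45)&(abs(p[:,1])<30)]
print(len(p),np.percentile(p,[2,50,98],axis=0).round().tolist(),'slope angle',np.arctan(np.polyfit(t[:,0],t[:,2],1)[0]))
cv2.imwrite('pics/s4.png',cv2.resize(np.hstack([c['img'][150:270,220:380],cs['img'][110:230,180:340]]),None,fx=2.5,fy=2.5,interpolation=cv2.INTER_CUBIC))
```

```text
4.6 box f,l,z [68.  -6.  97.3] F [ 0.69  0.75 -0.69] grip 0.01
803 [[-29.0, -40.0, 95.0], [-3.0, -7.0, 137.0], [37.0, 39.0, 153.0]] slope angle 0.3565182700528832
```

View pics/s4.png

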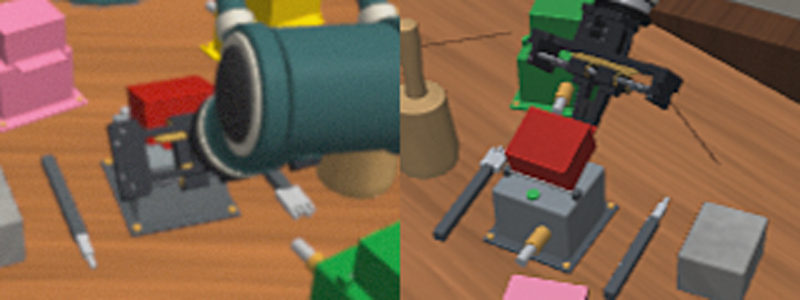

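The guard is up at about 0.35 rad, as predicted (front raised at (550,140) in the side view), with only small forces. Next I raise 4 mm and go in to just before the toggle.

>>> carry_out:
  commands: "0 -0.0028 0 -0.0028 0 0 0;0 -0.0035 0 0.0035 0 0 0;0 -0.0035 0 0.0035 0 0 0;0 -0.0035 0 0.0035 0 0 0;0 -0.0035 0 0.0035 0 0 0;0 0 0 0 0 0 0;0 0 0 0 0 0 0"

```text
time_s: 5.28
eef_pos: [584.0, 107.6, 100.7]
ee_rot: [-180.0, 45.0, 17.2]
ft_force: [0.3, -0.0, -1.0]
grip_width: 0.006
grasp_force: 0.3
```

```bash
python3 -c "
from h import *
st()"
```

```text
5.2833 box f,l,z [ 47.1  -5.9 100.7] F [ 0.3  -0.01 -1.  ] grip 0.01
```

>>> carry_out:
  commands: "0 -0.0014 0 0.0014 0 0 0;0 -0.0014 0 0.0014 0 0 0;0 -0.0014 0 0.0014 0 0 0;0 -0.0014 0 0.0014 0 0 0;0 -0.0014 0 0.0014 0 0 0;0 0 0 0 0 0 0"

```text
time_s: 5.78
eef_pos: [575.1, 104.9, 101.2]
ee_rot: [-180.0, 45.0, 17.2]
ft_force: [3.2, 1.7, 0.9]
grip_width: 0.003
grasp_force: 1.5
```

```bash
python3 -c "
from h import *
st()"
```

```text
5.7833 box f,l,z [ 37.8  -5.9 101.2] F [3.25 1.65 0.93] grip 0.0
```

>>> carry_out:
  commands: "0 -0.0014 0 0.0014 0 0 0;0 -0.0014 0 0.0014 0 0 0;0 -0.0014 0 0.0014 0 0 0;0 -0.0014 0 0.0014 0 0 0;0 -0.0014 0 0.0014 0 0 0;0 0 0 0 0 0 0;0 0 0 0 0 0 0"

```text
time_s: 6.37
eef_pos: [565.3, 101.7, 100.7]
ee_rot: [180.0, 45.1, 17.2]
ft_force: [1.5, 2.0, 1.2]
grip_width: 0.003
grasp_force: 1.3
```

>>> carry_out:
  commands: "0 -0.0014 0 0.0014 0 0 0;0 -0.0014 0 0.0014 0 0 0;0 0 0 0 0 0 0;0 0 0 0 0 0 0"

```text
time_s: 6.7
eef_pos: [561.7, 100.6, 100.5]
ee_rot: [-180.0, 45.0, 17.2]
ft_force: [2.3, 0.8, -1.1]
grip_width: 0.003
grasp_force: 1.3
```

```bash
python3 -c "
from h import *
st()"
```

```text
6.7 box f,l,z [ 23.7  -6.  100.5] F [ 2.26  0.82 -1.12] grip 0.0
```

Now 1 mm steps towards the stop, watching the force.

>>> carry_out:
  commands: "0 -0.0007 0 0.0007 0 0 0;0 -0.0007 0 0.0007 0 0 0;0 0 0 0 0 0 0;0 0 0 0 0 0 0"

```text
time_s: 7.03
eef_pos: [560.0, 100.1, 100.4]
ee_rot: [180.0, 45.0, 17.2]
ft_force: [2.4, 1.2, -0.9]
grip_width: 0.006
grasp_force: 1.3
```

>>> carry_out:
  commands: "0 -0.0007 0 0.0007 0 0 0;0 0 0 0 0 0 0;0 0 0 0 0 0 0"

```text
time_s: 7.28
eef_pos: [559.0, 99.8, 100.6]
ee_rot: [180.0, 45.0, 17.2]
ft_force: [2.8, 1.1, -0.8]
grip_width: 0.005
grasp_force: 1.3
```

>>> carry_out:
  commands: "0 -0.0007 0 0.0007 0 0 0;0 0 0 0 0 0 0;0 0 0 0 0 0 0"

```text
time_s: 7.53
eef_pos: [558.3, 99.6, 100.6]
ee_rot: [-180.0, 45.0, 17.2]
ft_force: [3.9, 1.7, -1.0]
grip_width: 0.006
grasp_force: 1.7
```

>>> carry_out:
  commands: "0 -0.0007 0 0.0007 0 0 0;0 0 0 0 0 0 0;0 0 0 0 0 0 0"

```text
time_s: 7.78
eef_pos: [558.1, 99.5, 100.6]
ee_rot: [180.0, 44.9, 17.2]
ft_force: [5.2, 2.3, -1.3]
grip_width: 0.008
grasp_force: 2.6
```

>>> carry_out:
  commands: "0 -0.0007 0 0.0007 0 0 0;0 0 0 0 0 0 0;0 0 0 0 0 0 0"

```text
time_s: 8.03
eef_pos: [557.9, 99.4, 100.6]
ee_rot: [180.0, 44.7, 17.2]
ft_force: [7.7, 2.4, -2.2]
grip_width: 0.004
grasp_force: 3.5
```

The arm stalls at f ≈ 19.9 with the force rising to 8 N, exactly where the "on" stop should be. I back out with the guard still up and look with the wrist camera.

>>> carry_out:
  commands: "0 0.0035 0 -0.0035 0 0 0;0 0.007 0 -0.007 0 0 0;0 0.007 0 -0.007 0 0 0;0 0.007 0 -0.007 0 0 0;0 0.007 0 -0.007 0 0 0;0 0.0035 0 -0.0035 0 0 0;0 0 0 0 0 0 0"

```text
time_s: 8.62
eef_pos: [603.7, 113.7, 100.4]
ee_rot: [-180.0, 45.1, 17.2]
ft_force: [1.1, 0.1, 0.2]
grip_width: 0.007
grasp_force: 0.5
```

Run:
```python
from h import *
st()
c=cap('wrist')
for nm,z,f in(('on',112.4,6.4),('off',112.4,37.6),('mid',116,22)):
    p=np.r_[O+f*F,z]; q=c['R']@p+c['t']; print(nm,q[:2]/q[2]*c['f']+[c['cx'],c['cy']])
cv2.imwrite('pics/w.png',c['img'])
```

```text
8.6167 box f,l,z [ 67.6  -5.9 100.4] F [1.11 0.11 0.24] grip 0.01
on [247.50023414 285.85640882]
off [246.16578148 277.92957693]
mid [246.79406536 287.77036333]
```

View pics/w.png

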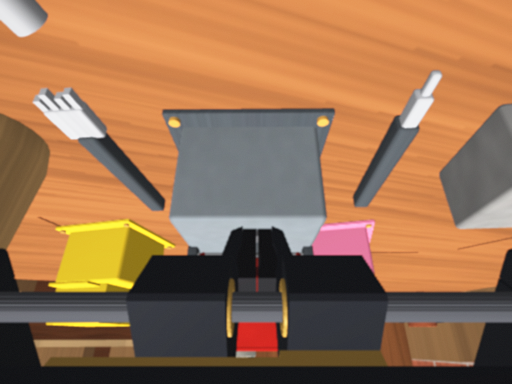

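The fingers hide the toggle (it would be at about (247,286)), so the picture doesn't show it, but both steel tools are undisturbed at (100,145) and (400,140). The stop position and force agree with "on". Now I lower the guard and retreat.

>>> carry_out:
  commands: "0 0.006 0 0.006 0 0 0;0 0.006 0 0.006 0 0 0;0 0.006 0 0.006 0 0 0;0 0.006 0 0.006 0 0 0;0 0.006 0 0.006 0 0 0;0 0.003 0 0.003 0 0 0;0 0 0 0 0 0 0;0 0 0 -0.015 0 0 0;0 0 0 -0.025 0 0 0;0 0 0 -0.03 0 0 0;0 0 0 -0.025 0 0 0;0 -0.028 0 -0.028 0 0 0;0 -0.028 0 -0.028 0 0 0;0 -0.028 0 -0.028 0 0 0;0 -0.028 0 -0.028 0 0 0;0 0 0.03 0 0 0 0;0 0 0.04 0 0 0 0;0 0 0.04 0 0 0 0;0 0 0.04 0 0 0 0;0 0 0 0 0 0 0"

```text
time_s: 10.33
eef_pos: [712.9, -17.9, 279.5]
ee_rot: [179.7, 45.0, 16.6]
ft_force: [0.3, -0.9, -0.5]
grip_width: 0.007
grasp_force: 0.0
```

Run:
```python
from h import *
st()
for n in('scene','side'):
    c=cap(n); B=box(cloud(c)); hsv=cv2.cvtColor(c['img'],cv2.COLOR_BGR2HSV)
    m=((hsv[...,0]<8)|(hsv[...,0]>172))&(hsv[...,1]>130)&(hsv[...,2]>50)&(abs(B[...,1])<60)&(abs(B[...,0])<120)
    p=B[m]; t=p[(p[:,2]>125)&(p[:,0]<45)]; print(n,len(p),'top',np.median(t[:,2]) if len(t) else 0,'slope',np.polyfit(t[:,0],t[:,2],1)[0] if len(t)>9 else 0)
    cv2.imwrite(f'pics/e_{n}.png',c['img'])
    if n=='scene': a=c['img']
    else: b=c['img']
cv2.imwrite('pics/end.png',np.hstack([a[130:310,130:430],b[80:260,100:400]]))
```

```text
10.3333 box f,l,z [ 133.1 -163.9  279.5] F [ 0.33 -0.89 -0.52] grip 0.01
scene 1127 top 131.8455492147005 slope -0.004379181702855748
side 763 top 132.18082935610153 slope 0.023501762151858858
```

View pics/end.png

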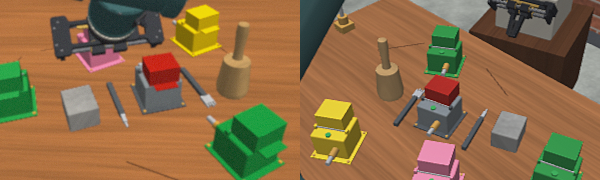

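The guard is shut again, with its top level at 132 mm. The mallet, stone and both tools are where they were, and the robot is clear, so I'm handing in.

```bash
python3 -c "
from rig import env
print(env.sign_off())"
```

```text
the job is handed in; nothing more can be done
None
```

The job is handed in at about 10 s: I lifted the guard by its lip, pushed the toggle to its hinge-side stop, and let the guard drop shut; nothing else moved. I could not see the toggle directly, so "on" rests on the arm stalling at the predicted stop as the force rose to about 8 N.

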